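# Sleeve the spindle sander and hold its run key on

### The arm

A 6-joint arm with a two-finger parallel gripper is mounted at the origin on the work surface. World frame = base frame: x ahead of the robot, y to its left, z up, the work surface at z = 0. Lengths are in m, angles in rad, forces in N, time in s.
With the tool pointing down it reaches from about 0.25 to 0.775 m from the base axis. Payload 8.9 kg.
Tool frame: the origin (TCP) lies on the centre line of the jaws, within the pads' length; the fingertips stand 25 mm ahead of it and the grasp point (between the pads) lies 6 mm ahead of it (tip_extent is the distance from the TCP to the fingertips, in m); z points along the fingers, y is the line along which they close (so a half turn about z gives the same grasp; the last joint's range is limited). The gripper opens to 85 mm and grips with 20 to 120 N. Pads are 22 mm wide; open, the fingers measure 114 mm over their backs; the gripper's body (76 mm by 85 mm) begins 54 mm behind the grasp point. The pads swing forward as they close: fully open they stand 13 mm farther back than shut.
Start: joints at [1.192, 0.291, -0.153, 1.127, 0, 1.431], TCP at [0.125, 0.51, 0.256] pointing down, gripper open.
Joint ranges: [-2.52, 2.52], [-0.91, 1.74], [-1.3, 1.37], [-1.96, 2.02], [-1.52, 1.47], [-3.14, 3.14]. Speed limits (rad/s): [2.22, 2.22, 2.79, 3.14, 3.14, 3.14].

### API

Orientations are given as a rotation vector (axis times angle).
In Python, from workcell import * gives the robot as it stands. Calls block until the motion is done:
- move_pose(position, orientation): joint-space move of the TCP to a pose.
- servo_line(position, max_speed=0.15, ori=None, until_force=None): straight line of the TCP; ori=None keeps the orientation; max_speed is the mean speed in m/s. With until_force (N) it stops when the force on the tool has changed by that much, and returns True; else False.
- movej(angles): joint-space move.
- move_gripper(opening, grip_force=None): opening from 0.0 (shut) to 1.0 (fully open); grip_force is the grip in N (None keeps the last); returns when the fingers have stopped.
- dwell(seconds).
- inverse_kinematics(position, orientation): joint angles nearest the present ones, or None.
- read_state(): the state.
- camera(name): name is "scene" or "top" or "wrist"; returns a dict with "color" (384x512x3 uint8, blue, green, red), "fov_y" (degrees; the focal length in pixels is half the picture's height over the tangent of half this angle, whatever the lens; pixels are square), "cx", "cy" (the principal point, pixels), "distortion" ([k1, k2, p1, p2, k3] as OpenCV has them; the pictures are not rectified), "extrinsics" (4x4, takes a point from world to camera coordinates); the wrist camera has in their place "T_tool_cam" (4x4, takes a point from camera to tool coordinates, whose origin is the TCP and whose axes are the flange's). Camera axes: x right, y down, z forward; pixel columns grow to the right and rows downward; lengths in m; the calibration is good to about 2 mm. A picture is of the moment at which its call begins: read the wrist's pose just before it. There is no depth.
A pose or a line that the arm cannot do raises PlanningError and nothing moves.
- finish_job(): hands the job in; it is judged then, once.
The state is a dict: "clock": time; "joint_positions": joint angles; "joint_velocities": joint speeds; "tau": joint torques, N m; "tool_pos": TCP position; "tool_rot": TCP orientation; "force": force on the tool from outside, world axes, zero at the start; "moment": the same for the moment, N m; "gripper_width": opening from 0.0 (shut) to 1.0 (fully open); "finger_force": force on a finger pad.
Only numpy, scipy, OpenCV 4.12 (cv2) and the standard library are available. Lean on these libraries where they do the work, as an engineer would, in place of code of your own. Each camera call takes 0.05 s, during which the arm holds its last target. There are 200 camera calls.

### The job

Slide the wide sanding sleeve over the sander's upright spindle, fully down, and let go of it. Then take the key from its wooden block, push it fully home in the lock of the grey run switch (the pins are sticky, so wiggle it a little if it stops short), turn it a quarter turn clockwise, as far as it goes against the return spring, and finish while still gripping the key and holding it turned. Leave the slim sleeve, mallet, chisel and wood offcut where they are.

Things in the scene. Friction and masses are not known exactly. Their poses are not given: they have to be found in the camera images.
- sleeve: the wide sanding sleeve: reddish-brown tube standing upright on the bench, loose, outer diameter 48 mm, bore 40 mm, height 60 mm, about 60 g. Origin: centre of its underside, z up its axis
- slim_sleeve: another reddish-brown sleeve, 34 mm outer diameter, 26 mm bore, 60 mm high, standing on the bench; too narrow for the spindle, leave alone. Origin: centre of its underside. The two sleeves may swap places
- spindle_seat (a point): centre of the top of the flange (54 mm across, 4 mm thick) at the foot of the sander's spindle, where the sleeve's underside comes to rest, 16 mm above the bench. The fixed spindle is a black upright cylinder 36 mm in diameter, rising 66 mm above this point, its top 8 mm tapering to 24 mm, in the middle of a steel plate 200 x 200 x 12 mm. z up
- key: loose upright key, about 60 g, blade down in a slot of the wooden block. Origin: centre of the underside of its shoulder (steel disc 22 mm across, 5 mm thick), which rests on the block's top. Blade below: 14 mm (key's x) by 5 mm (y), 28 mm long, its last 6 mm tapering to 8 x 2 mm. z up. It fits the lock either way round (turned by 180 degrees)
- key_bow (a point): middle of the key's flat black bow, the part to grip, 20 mm above the key's origin: 34 mm wide along the key's x, 9 mm thick along its y, 30 mm high (its lower edge meets the shoulder)
- keyblock: fixed wooden block 80 x 70 x 45 mm that holds the key in an upright slot at its centre. Origin: centre of its underside
- lock_mouth (a point): centre of the key slot's mouth in the top of the brass lock cylinder, 59.5 mm above the bench. The slot is 16 mm along this frame's x, 7 mm along its y, deeper than the blade; z up; the frame turns with the cylinder. Fully home, the key's origin lies at this point. Sticky pins stand 2.5 mm out of its narrow ends 8 and 16 mm down: 5 to 18 N past each, less if wiggled along x
- switchbox: run switch: fixed grey box 100 x 90 x 57 mm with the lock in the middle of its top. Origin: centre of its underside
- lock (a joint): turn of the lock cylinder in rad: 0 at rest, growing clockwise seen from above to the stop at 1.6; a spring (0.02 to 0.09 N m) turns it back to 0 when let go. The key has up to about 0.15 rad of play in the slot
- mallet: dark green round mallet lying on its side, head 110 mm long and 80 mm across, handle 125 mm along its x; leave alone. Origin: on the bench under the middle of the head
- chisel: wood-handled chisel lying on the bench, about 280 mm long; leave alone. Origin: on the bench under its ferrule, the blade along its y
- offcut: wood offcut 90 x 45 x 30 mm lying on the bench; leave alone. Origin: centre of its underside
Not all that is in view belongs to the job. Leave any blue look-alike of the sleeve alone.

How it is judged:
On the way, in this order (a step that is already met when the one before it is completed fails the run):
1. the wide sleeve is fully down over the spindle and let go (horizontal distance between sleeve and spindle_seat below 0.005 m and z of sleeve in the frame of spindle_seat below 0.003 m and angle between sleeve's own z axis and vertical below 0.1 rad and contact force between the fingers and sleeve below 0.2 N), for 0.2 s.
2. the key is fully home in the lock, not yet turned (horizontal distance between key and lock_mouth below 0.004 m and z of key in the frame of lock_mouth below 0.0035 m and angle between key's own z axis and vertical below 0.12 rad and value of joint lock below 0.6 rad), for 0.1 s.
3. the key is turned a quarter clockwise (value of joint lock above 1.4 rad), for 0.2 s.
At the end, for the whole second after the job is handed in: The wide sleeve stands untouched on the spindle's flange (within 3 mm of fully down, 5 mm of centred); the key is upright and within 3.5 mm of fully home in the lock, the lock is held turned beyond 1.4 rad against its spring, and the fingers still grip the key (value of joint lock above 1.4 rad and contact force between the fingers and key above 1.5 N and horizontal distance between key and lock_mouth below 0.004 m and z of key in the frame of lock_mouth below 0.0035 m and angle between key's own z axis and vertical below 0.12 rad and horizontal distance between sleeve and spindle_seat below 0.005 m and z of sleeve in the frame of spindle_seat below 0.003 m and angle between sleeve's own z axis and vertical below 0.1 rad and contact force between the arm and sleeve below 0.2 N); the arm keeps its last pose, push and grip.
It fails at once if the slim sleeve is disturbed by more than 30 mm (distance of slim_sleeve from where it was at the start of the episode above 0.03 m).
It fails at once if the mallet is disturbed by more than 30 mm (distance of mallet from where it was at the start of the episode above 0.03 m).
It fails at once if the chisel is disturbed by more than 30 mm (distance of chisel from where it was at the start of the episode above 0.03 m).
It fails at once if the offcut is disturbed by more than 30 mm (distance of offcut from where it was at the start of the episode above 0.03 m).
It also fails if it takes over 72 s, if anything falls off the work surface, if the arm or the gripper's body presses on something with over 40 N, if the wrist force passes 120 N, or if a joint passes its speed limit or range.

## Working session

There is one attempt and no reset: what is moved stays moved. The work goes in short steps, each a Python script; the robot and the scene stay as the last script left them, time stands still between calls to the robot, and variables do not carry over. Pictures are saved under pics/ and viewed, at most 10 in all, crops included, and the job is handed in when it is done.

```bash
ls; mkdir -p pics; python3 - <<'E'
from workcell import *
import cv2, pickle
s=read_state(); print({k:s[k] for k in ("clock","tool_pos","tool_rot","force","gripper_width","finger_force")})
d={}
for n in ("scene","top","wrist"):
    c=camera(n); d[n]=c; cv2.imwrite(f"pics/{n}0.png",c["color"])
    print(n,c["fov_y"],c["cx"],c["cy"],c["distortion"],c.get("T_tool_cam",c.get("extrinsics")))
pickle.dump(d,open("c0.pkl","wb"))
E
python3 -c "
import cv2,numpy as np
a=cv2.imread('pics/top0.png');cv2.imwrite('pics/top0b.png',cv2.resize(a,(800,600),interpolation=cv2.INTER_CUBIC))
a=cv2.imread('pics/scene0.png');cv2.imwrite('pics/scene0b.png',cv2.resize(a,(800,600),interpolation=cv2.INTER_CUBIC))"
```

```text
pics
{'clock': 0.0, 'tool_pos': array([0.12455199, 0.50958236, 0.25573689]), 'tool_rot': array([-3.75810068e-01, -3.11869621e+00,  2.04683130e-03]), 'force': array([-0.21501125, -0.17232133,  0.05226884]), 'gripper_width': 0.9964472317253382, 'finger_force': 0.0}
scene 43.909308959825275 252.1346047192746 193.75979775744344 [-0.0027737  0.         0.         0.         0.       ] [[ 0.54334273  0.83950451 -0.00329623 -0.3282663 ]
 [ 0.62720994 -0.40854537 -0.66309756 -0.33643496]
 [-0.55802005  0.35822181 -0.74852572  1.50300208]
 [ 0.          0.          0.          1.        ]]
top 47.13209671336477 253.57498383591968 189.16937818022177 [-0.12533141  0.          0.          0.          0.        ] [[ 0.02856913 -0.99952261 -0.01176223 -0.02575089]
 [-0.99341283 -0.02708422 -0.11134358  0.59539462]
 [ 0.11097186  0.01486574 -0.99371236  1.13094465]
 [ 0.          0.          0.          1.        ]]
wrist 59.738456032289605 255.64535932963676 196.84647646247143 [0.02334299 0.         0.         0.         0.        ] [[ 3.55188178e-04 -9.45101275e-01 -3.26777376e-01  8.44381978e-02]
 [ 9.99999503e-01  3.11874140e-05  9.96742002e-04  1.90526901e-04]
 [-9.31830795e-04 -3.26777568e-01  9.45100816e-01 -1.18278587e-01]
 [ 0.00000000e+00  0.00000000e+00  0.00000000e+00  1.00000000e+00]]
```

View pics/top0b.png

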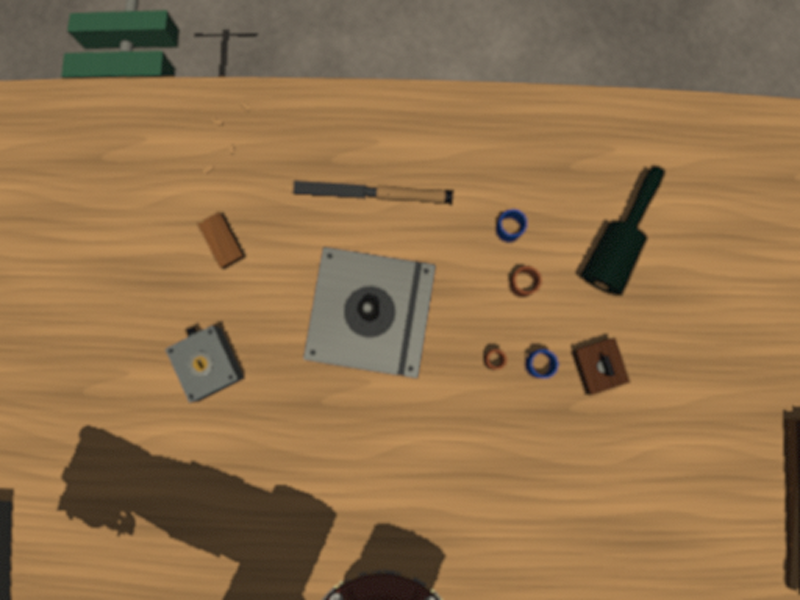

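View pics/scene0b.png

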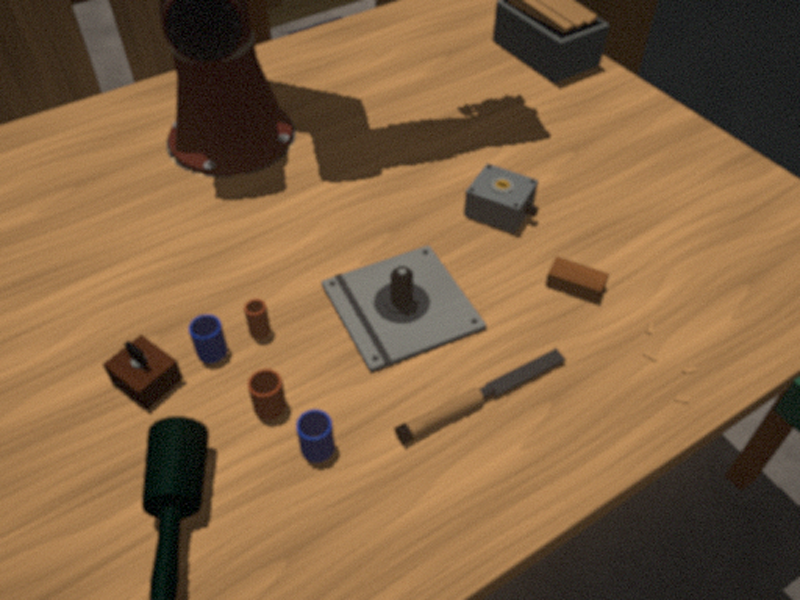

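Candidates for the wide sleeve in the top view (800x600):
- (525,281): reddish-brown, larger.
- (494,357): reddish-brown, slim.
- (511,225) and (541,361): blue look-alikes.

By colour and size I choose (525,281). The key is at (604,364), the spindle at (369,310) and the lock at (201,364). Next I convert these to positions and take close wrist views.

```bash
cat > h.py <<'E'
from workcell import *
import numpy as np, cv2
from scipy.spatial.transform import Rotation as R
def cam_pose(c, st=None):
    if "extrinsics" in c:
        return np.linalg.inv(np.array(c["extrinsics"]))
    T=np.eye(4); T[:3,:3]=R.from_rotvec(st["tool_rot"]).as_matrix(); T[:3,3]=st["tool_pos"]
    return T@np.array(c["T_tool_cam"])
def K(c):
    f=c["color"].shape[0]/2/np.tan(np.radians(c["fov_y"])/2)
    return np.array([[f,0,c["cx"]],[0,f,c["cy"]],[0,0,1.]])
def ray(c,uv,st=None):
    p=cv2.undistortPoints(np.array([[uv]],float),K(c),np.array(c["distortion"]))[0,0]
    T=cam_pose(c,st); return T[:3,3],T[:3,:3]@np.array([p[0],p[1],1.])
def on_plane(c,uv,z,st=None):
    o,d=ray(c,uv,st); return o+d*(z-o[2])/d[2]
def proj(c,P,st=None):
    T=np.linalg.inv(cam_pose(c,st)); rv=cv2.Rodrigues(T[:3,:3])[0]
    return cv2.projectPoints(np.array(P,float).reshape(-1,3),rv,T[:3,3],K(c),np.array(c["distortion"]))[0][:,0]
def down(yaw):  # tool z down; tool y axis (closing line) at angle yaw+90 from world x (mod pi)
    return (R.from_euler('z',yaw)*R.from_euler('x',np.pi)).as_rotvec()
E
python3 - <<'E'
from h import *
import pickle
d=pickle.load(open("c0.pkl","rb"))
t=d["top"]; s=0.64
for n,u,z in (("sleeve",(525,281),.06),("sleeveb",(525,281),.03),("slim",(494,357),.06),("spindle",(369,305),.08),("key",(604,364),.065),("kb",(600,364),.045),("lock",(201,364),.0595),("blueA",(511,225),.06),("blueB",(541,361),.06),("offcut",(222,240),.03)):
    print(n,on_plane(t,(u[0]*s,u[1]*s),z).round(4))
sc=d["scene"]
for n,u,z in (("sleeve",(266,379),.06),("slim",(256,306),.06),("spindle",(402,270),.08),("key",(137,350),.08),("lock",(502,184),.0595)):
    print(n,on_plane(sc,(u[0]*s,u[1]*s),z).round(4))
print(R.from_rotvec(read_state()["tool_rot"]).as_matrix().round(3))
E
```

```text
sleeve [ 0.6231 -0.2227  0.06  ]
sleeveb [ 0.6272 -0.2279  0.03  ]
slim [ 0.4959 -0.1727  0.06  ]
spindle [0.5741 0.0339 0.08  ]
key [ 0.4885 -0.3541  0.065 ]
kb [ 0.4888 -0.3531  0.045 ]
lock [0.4698 0.3112 0.0595]
blueA [ 0.7172 -0.1986  0.06  ]
blueB [ 0.4913 -0.2504  0.06  ]
offcut [0.6849 0.2956 0.03  ]
sleeve [ 0.6229 -0.223   0.06  ]
slim [ 0.4934 -0.1754  0.06  ]
spindle [0.5665 0.0393 0.08  ]
key [ 0.4942 -0.3563  0.08  ]
lock [0.4704 0.3131 0.0595]
[[-0.971  0.238 -0.   ]
 [ 0.238  0.971 -0.001]
 [ 0.    -0.001 -1.   ]]
```

```bash
cat > look.py <<'E'
from h import *
import pickle
def look(xy,z,yaw,name):
    move_pose([xy[0],xy[1],z],down(yaw)); dwell(0.1)
    st=read_state(); c=camera("wrist"); pickle.dump((c,st),open(name+".pkl","wb")); return c,st
E
python3 - <<'E'
from look import *
out=[]
for n,xy in (("lock",(.470,.312)),("spindle",(.571,.036)),("key",(.49,-.355)),("sleeve",(.623,-.223))):
    c,st=look(xy,0.22,np.pi,n); out.append(c["color"]); print(n,read_state()["clock"],proj(c,[*xy,.06],st))
out=[cv2.resize(o,(400,300),interpolation=cv2.INTER_AREA) for o in out]
cv2.imwrite("pics/m1.png",np.vstack([np.hstack(out[:2]),np.hstack(out[2:])]))
E
```

```text
lock 1.7833 [[254.02317301 184.57938028]]
spindle 3.0667 [[253.3496875  184.12829116]]
key 4.7 [[253.72431394 183.1233941 ]]
sleeve 5.625 [[256.2104235  184.60341117]]
```

View pics/m1.png

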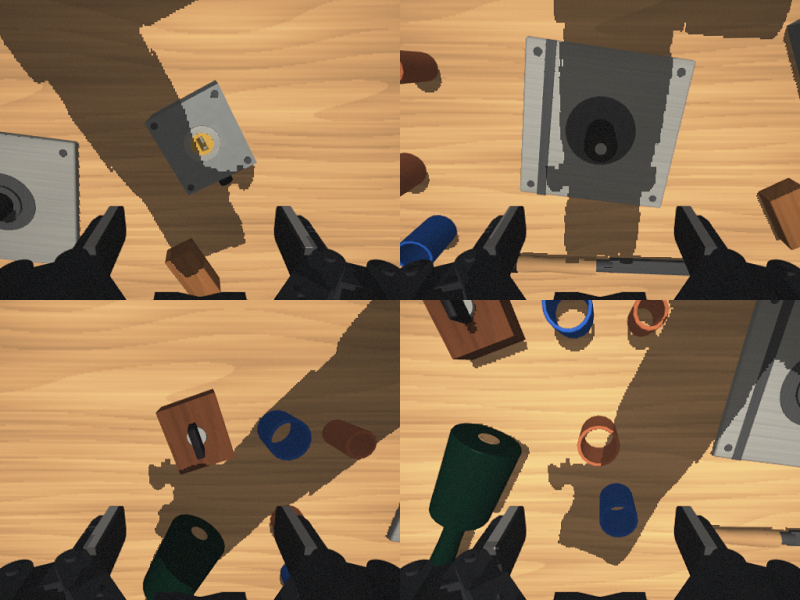

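The montage shows the lock at (202,143), the spindle top at (601,150), the key bow at (195,440) and the wide sleeve's rim at (599,437). The blue one sits apart at (618,510), so the sleeve choice holds. Enlarged crops next.

```bash
python3 - <<'E'
import pickle,cv2,numpy as np
o=[]
for n,(u,v) in (("lock",(259,183)),("spindle",(256,178)),("key",(250,180)),("sleeve",(254,180))):
    c,_=pickle.load(open(n+".pkl","rb")); a=c["color"][v-50:v+50,u-66:u+67]
    a=cv2.resize(a,(400,300),interpolation=cv2.INTER_CUBIC); a=cv2.convertScaleAbs(a,alpha=1.6,beta=15)
    for k in range(0,400,60): cv2.putText(a,str(u-66+k//3),(k,8),0,.28,(255,255,0),1); cv2.line(a,(k,10),(k,14),(255,255,0),1)
    for k in range(0,300,60): cv2.putText(a,str(v-50+k//3),(0,k+4),0,.28,(255,255,0),1); cv2.line(a,(22,k),(26,k),(255,255,0),1)
    o.append(a)
cv2.imwrite("pics/m2.png",np.vstack([np.hstack(o[:2]),np.hstack(o[2:])]))
E
```

```text
(no output)
```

View pics/m2.png

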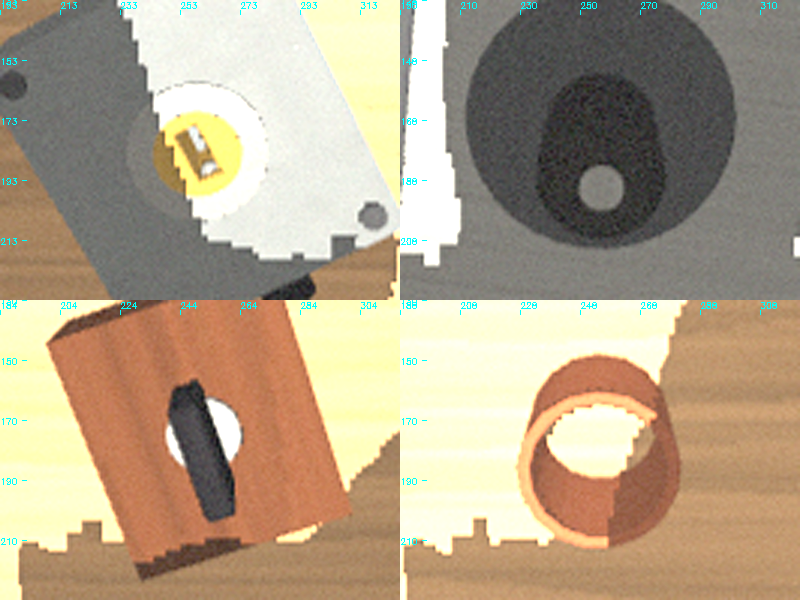

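```bash
python3 - <<'E'
from h import *
import pickle
L=lambda n: pickle.load(open(n+".pkl","rb"))
def P(n,pts,z):
    c,s=L(n); off={"lock":(193,133),"spindle":(190,128),"key":(184,130),"sleeve":(188,130)}[n]
    return np.array([on_plane(c,(p[0]/3+off[0]-.3,p[1]/3+off[1]-.3),z,s)[:2] for p in pts])
ang=lambda a,b: np.degrees(np.arctan2(*(b-a)[::-1]))
q=P("lock",[(184,130),(212,177),(198,153.5),(197,153)],.0595); print("lock",q.round(4),ang(q[0],q[1]), np.linalg.norm(q[1]-q[0]))
q=P("lock",[(203,181),(177,133),(221,172),(193,127)],.0595); print(ang(q[1],q[0]),ang(q[3],q[2]))
q=P("lock",[(300,0),(398,200)],.057); print("boxedge",ang(q[0],q[1]))
print("spin",P("spindle",[(201,188)],.083),P("spindle",[(201,117)],.012))
q=P("key",[(204,133)],.05);print("key",q)
q=P("key",[(48,43),(135,262),(350,215),(290,0)],.045);print("blk",q.round(4),ang(q[0],q[1]),ang(q[3],q[2]),ang(q[1],q[2])-90,"ctr",(q[0]+q[2])/2)
c,s=L("sleeve"); a=P("sleeve",[(200,170)],.06)[0]; print("sleeve",a)
t=np.linspace(0,6.28,60)
pr=(proj(c,np.c_[a[0]+.024*np.cos(t),a[1]+.024*np.sin(t),0*t+.06],s)-[187.7,129.7])*3
print("ext",pr.min(0),pr.max(0))
# key bow outline check
c,s=L("key"); k=P("key",[(204,133)],.05)[0]
for th in (13,16,19,22):
    u=np.array([np.cos(np.radians(th)),np.sin(np.radians(th))]); v=np.array([-u[1],u[0]])
    pts=[[*(k+e*.017*u+f*.0045*v),z] for z in(.05,.08) for e in(-1,1) for f in(-1,1)]
    print(th,((proj(c,pts,s)-[183.7,129.7])*3).round(0).tolist())
E
```

```text
lock [[0.4624 0.312 ]
 [0.4767 0.3202]
 [0.4695 0.3161]
 [0.4693 0.3158]] 29.934794777547754 0.016430832614879296
27.506236364828865 31.174368204396618
boxedge 28.029938897518758
spin [[0.56923504 0.03881524]] [[0.56735431 0.03909366]]
key [[ 0.48455611 -0.35685144]]
blk [[ 0.4588 -0.4026]
 [ 0.5281 -0.3788]
 [ 0.5122 -0.3116]
 [ 0.4461 -0.332 ]] 18.93559013705824 17.166597777448263 13.318160557745259 ctr [ 0.48547094 -0.35706842]
sleeve [ 0.62460413 -0.2246073 ]
ext [117.33786512  88.97930226] [282.64669087 246.85473388]
13 [[176.0, 81.0], [206.0, 75.0], [202.0, 189.0], [231.0, 183.0], [172.0, 106.0], [205.0, 98.0], [201.0, 224.0], [233.0, 217.0]]
16 [[173.0, 83.0], [203.0, 75.0], [205.0, 189.0], [234.0, 181.0], [169.0, 107.0], [201.0, 98.0], [204.0, 224.0], [236.0, 215.0]]
19 [[170.0, 85.0], [199.0, 75.0], [208.0, 189.0], [237.0, 180.0], [166.0, 109.0], [198.0, 98.0], [208.0, 223.0], [239.0, 213.0]]
22 [[168.0, 86.0], [196.0, 75.0], [211.0, 189.0], [239.0, 178.0], [163.0, 111.0], [194.0, 99.0], [211.0, 223.0], [241.0, 212.0]]
```

```bash
python3 - <<'E'
from h import *
o=down(np.pi); S=np.array([.6250,-.2244]); T=np.array([.5688,.0389])
f=lambda: (lambda s:print(round(s["clock"],2),s["tool_pos"].round(4),s["force"].round(1),round(s["gripper_width"],3),round(s["finger_force"],1)))(read_state())
move_gripper(1.0); move_pose([*S,.12],o); h=servo_line([*S,.048],.12,until_force=8); print(h); f()
move_gripper(0.0,40); f()
servo_line([*S,.175],.15); f()
move_pose([*T,.175],o); dwell(.2); f()
c=camera("wrist"); cv2.imwrite("pics/hold.png",cv2.resize(c["color"],(800,600)))
h=servo_line([*T,.066],.06,until_force=8); print(h); f()
E
```

```text
False
7.08 [ 0.6258 -0.2248  0.0493] [-0.3  0.7  0.2] 0.998 0.0
7.52 [ 0.6255 -0.2246  0.049 ] [-0.2  1.5  5.5] 0.557 40.9
8.52 [ 0.6244 -0.2242  0.1739] [-0.2  1.2  0.3] 0.559 41.2
9.77 [0.5693 0.0377 0.1748] [-1.4 -1.1  0.1] 0.561 41.2
False
11.78 [0.569  0.0389 0.0663] [-0.2 -0.4 -0.3] 0.553 41.2
```

View pics/hold.png

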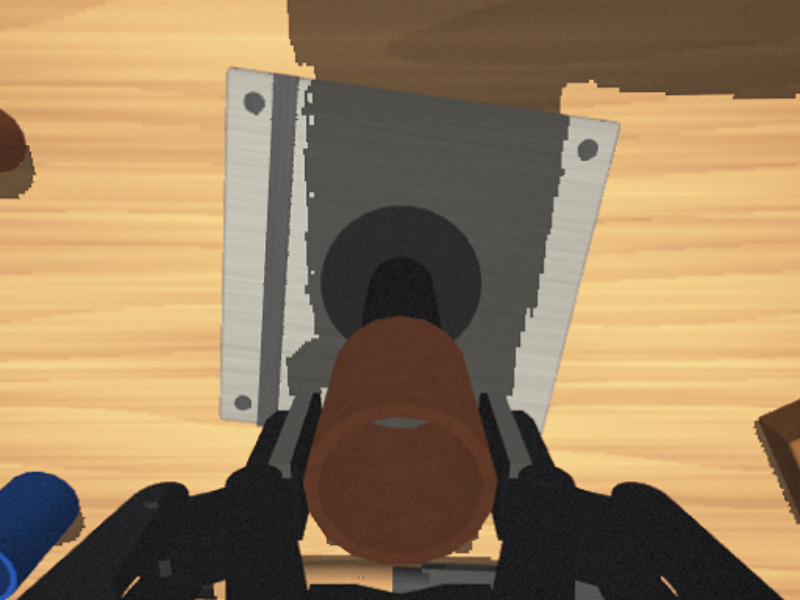

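The sleeve is held upright at (400,450), over the spindle at (400,290), and it went down without contact. Seat it, release, and check.

```bash
python3 - <<'E'
from look import *
T=np.array([.5690,.0389])
f=lambda: (lambda s:print(round(s["clock"],2),s["tool_pos"].round(4),s["force"].round(1),round(s["gripper_width"],3),round(s["finger_force"],1)))(read_state())
h=servo_line([*T,.060],.03,until_force=6); print(h); f()
move_gripper(1.0); dwell(.2); f()
servo_line([*T,.22],.2); dwell(.1); f()
st=read_state(); c=camera("wrist"); pickle.dump((c,st),open("s2.pkl","wb"))
t=np.linspace(0,2*np.pi,80)
a=c["color"].copy(); a=cv2.convertScaleAbs(cv2.resize(a[110:250,160:350],(800,590),interpolation=cv2.INTER_CUBIC),alpha=1.6,beta=10)
k=800/190
for z,r,col in((.076,.024,(0,255,0)),(.082,.012,(255,255,0))):
    p=(proj(c,np.c_[T[0]+r*np.cos(t),T[1]+r*np.sin(t),0*t+z],st)-[159.5,109.5])*k
    cv2.polylines(a,[p.astype(int)],True,col,1)
cv2.imwrite("pics/s2.png",a)
E
```

```text
True
11.99 [0.5698 0.0388 0.0642] [-0.4 -0.5  5.9] 0.556 42.4
12.66 [0.5691 0.039  0.0635] [0.3 0.1 0.4] 0.999 0.0
13.69 [0.5682 0.0389 0.2186] [0.1 1.  0.3] 1.0 0.0
```

View pics/s2.png

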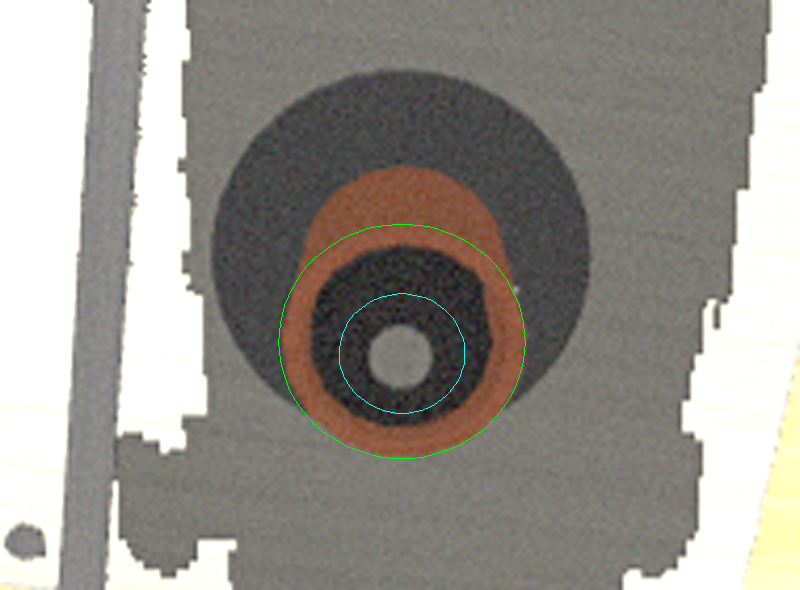

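The rim matches the predicted seated circle at z = 0.076, centred at (402,340) around the spindle, so the sleeve is fully down and released. Now the key.

```bash
python3 - <<'E'
from look import *
f=lambda: (lambda s:print(round(s["clock"],2),s["tool_pos"].round(4),s["force"].round(1),s["moment"].round(2),round(s["gripper_width"],3),round(s["finger_force"],1)))(read_state())
k=np.array([.485,-.357]); o=down(np.pi+np.radians(17)); l=np.array([.4695,.3160]); ol=down(np.pi+np.radians(28.5))
move_pose([*k,.14],o); move_gripper(0.5)
print(servo_line([*k,.079],.1,until_force=8)); f()
move_gripper(0.0,70); dwell(.1); f()
servo_line([*k,.20],.12); dwell(.1); f()
move_pose([*l,.19],ol); dwell(.2); f()
st=read_state(); c=camera("wrist"); pickle.dump((c,st),open("k2.pkl","wb"))
cv2.imwrite("pics/k2.png",cv2.convertScaleAbs(cv2.resize(c["color"][110:384,70:435],(800,600),interpolation=cv2.INTER_CUBIC),alpha=1.5,beta=10))
E
```

```text
False
16.52 [ 0.4853 -0.3573  0.0794] [ 0.9 -0.2  0.3] [-0.04 -0.02 -0.01] 0.499 0.0
17.02 [ 0.4854 -0.3574  0.0797] [-0.1  0.1  6.5] [0.17 0.1  0.03] 0.088 68.7
18.27 [ 0.4847 -0.3567  0.1992] [-0.5  0.7  0.1] [ 0.01 -0.02  0.02] 0.087 68.4
20.87 [0.4698 0.3155 0.19  ] [ 0.4 -0.8 -0.8] [ 0.02 -0.03 -0.01] 0.086 68.4
```

View pics/k2.png

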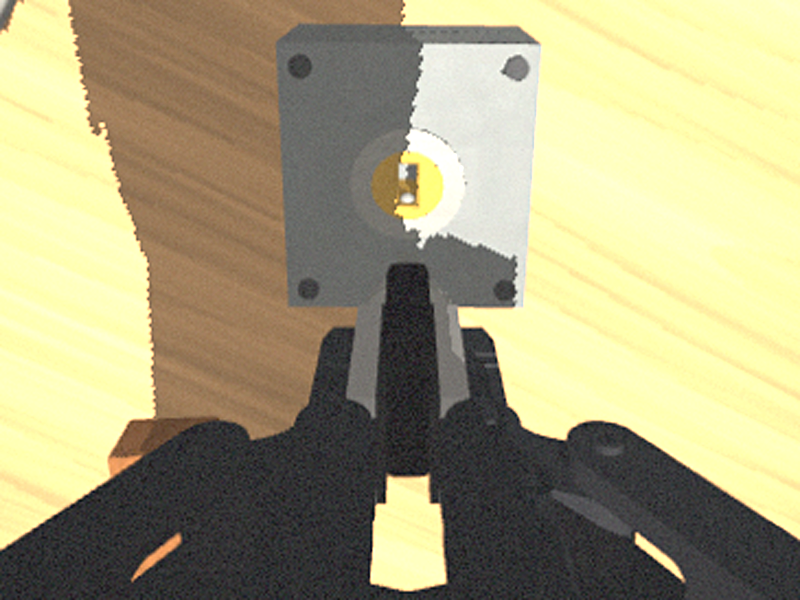

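The key is held straight: bow at x≈407, y 265–475 in the crop. The slot is at (408,184) and parallel to it. A numeric check on the slot and on the key's position in the hand:

```bash
python3 - <<'E'
from look import *
c,s=pickle.load(open("k2.pkl","rb")); k=800/365
w=lambda p,z: on_plane(c,(70+p[0]/k-.3,110+p[1]/k-.3),z,s)
M=R.from_rotvec(s["tool_rot"]).as_matrix(); tl=lambda P:(M.T@(P-s["tool_pos"])).round(4)
for n,p,z in(("slot",(408,184),.0595),("slottop",(408,163),.0595),("slotbot",(408,205),.0595),("boxTL",(278,42),.057),("boxBL",(290,305),.057),("boxTR",(540,42),.057),("boxBR",(525,306),.057)):
    P=w(p,z); print(n,P.round(4),tl(P))
zt=s["tool_pos"][2]
for p in((407,475),(407,265)): print("bow",tl(w(p,zt)))
E=lambda x,y,z:s["tool_pos"]+M@[x,y,z]
print(((proj(c,[E(-.017,0,0),E(.017,0,0),E(.017,0,.03),E(.017,.0045,.0),E(.017,-.0045,.0)],s)-[69.7,109.7])*k).round(0))
E
```

```text
slot [0.4689 0.3157 0.0595] [0.0008 0.0006 0.1305]
slottop [0.462  0.3119 0.0595] [0.0086 0.0006 0.1305]
slotbot [0.4759 0.3195 0.0595] [-0.0073  0.0006  0.1305]
boxTL [0.4461 0.2532 0.057 ] [ 0.0506 -0.0434  0.133 ]
boxBL [0.5342 0.2997 0.057 ] [-0.049  -0.0446  0.133 ]
boxTR [0.4038 0.3312 0.057 ] [0.0506 0.0452 0.133 ]
boxBR [0.4916 0.379  0.057 ] [-0.0494  0.0455  0.133 ]
bow [-0.0158  0.0003 -0.    ]
bow [0.0294 0.0003 0.    ]
[[406. 480.]
 [405. 327.]
 [406. 259.]
 [430. 327.]
 [381. 327.]]
```

```bash
cat > ins.py <<'E'
from look import *
l=np.array([.4689,.3158]); yaw=np.pi+np.radians(28.5); ol=down(yaw); X=np.array([np.cos(np.radians(28.5)),np.sin(np.radians(28.5))])
def f(*a):
    s=read_state(); print(*a,round(s["clock"],2),s["tool_pos"].round(4),s["force"].round(1),s["moment"].round(2),round(s["gripper_width"],3),round(s["finger_force"],1)); return s
E
python3 - <<'E'
from ins import *
servo_line([*l,.127],.1); dwell(.1); f("above")
h=servo_line([*l,.0935],.03,until_force=10); f("down",h)
E
```

```text
above 21.8 [0.4694 0.3161 0.1278] [-0.5  0.7 -1.1] [-0.02 -0.06  0.  ] 0.088 68.4
down True 22.88 [0.4696 0.3162 0.0942] [0.2 0.1 5.6] [-0.03  0.09 -0.03] 0.089 69.5
```

```bash
python3 - <<'E'
from ins import *
for i in range(3):
    for sg in (1,-1):
        servo_line([*(l+X*.001*sg),.0925],.05,until_force=20)
f("wig")
h=servo_line([*l,.0905],.03,until_force=20); dwell(.2); f("push",h)
print(np.mean([(dwell(.02),read_state()["tool_pos"])[1] for _ in range(8)],0).round(4))
st=read_state(); c=camera("wrist"); pickle.dump((c,st),open("k3.pkl","wb")); t=camera("scene")
a=cv2.resize(c["color"][150:384,100:412],(500,375),interpolation=cv2.INTER_CUBIC)
p=proj(t,[.469,.316,.065])[0].astype(int); b=cv2.resize(t["color"][p[1]-35:p[1]+40,p[0]-30:p[0]+30],(300,375),interpolation=cv2.INTER_CUBIC)
cv2.imwrite("pics/k3.png",cv2.convertScaleAbs(np.hstack([a,b]),alpha=1.7,beta=15))
E
```

```text
wig 24.38 [0.4695 0.3161 0.0941] [-1.  -0.3 16.7] [-0.12  0.25  0.01] 0.085 70.7
push False 24.83 [0.4698 0.3163 0.0939] [-9.3 -5.8 41.3] [-1.19  2.3   0.04] 0.089 74.9
[0.4698 0.3163 0.0939]
```

View pics/k3.png

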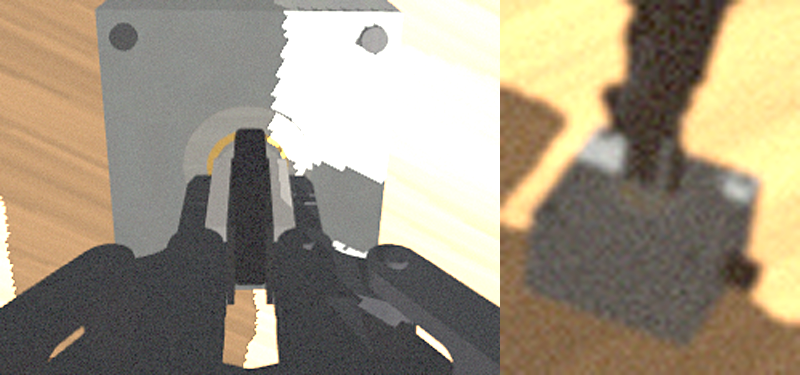

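The shoulder is down on the brass (ring hidden around (250,150)). It stops hard at TCP z 0.094, the predicted home height, so the key is fully home. Ease the push and turn.

```bash
python3 - <<'E'
from ins import *
c=[.4693,.3160,.0933]
servo_line(c,.03); dwell(.25); f("ease")
y0=yaw
for a in np.arange(.15,1.36,.15):
    servo_line(c,.05,ori=down(y0-a))
    s=read_state(); x=R.from_rotvec(s["tool_rot"]).as_matrix()[:,0]
    print(round(a,2),round(s["clock"],1),"turned",round(float((y0-np.arctan2(x[1],x[0])+np.pi)%(2*np.pi)-np.pi),3),s["force"].round(1),s["moment"].round(2),round(s["joint_positions"][5],2))
    if np.abs(s["force"]).max()>35: break
E
```

```text
ease 25.57 [0.4697 0.3162 0.0941] [-2.6 -2.2 13.4] [-0.34  0.57  0.02] 0.086 71.0
0.15 25.9 turned 0.151 [-2.6 -1.6 13.7] [-0.34  0.51  0.03] 0.12
0.3 26.2 turned 0.301 [-1.5 -1.9 12. ] [-0.33  0.4  -0.01] 0.27
0.45 26.5 turned 0.451 [-0.9 -1.3 12.4] [-0.43  0.3   0.07] 0.42
0.6 26.8 turned 0.601 [-1.3 -2.  11.6] [-0.47  0.22 -0.  ] 0.57
0.75 27.1 turned 0.751 [ 0.4 -2.8 10.5] [-0.54  0.09  0.08] 0.72
0.9 27.4 turned 0.901 [-0.1 -3.2 11.4] [-0.71  0.07  0.03] 0.87
1.05 27.7 turned 1.051 [-0.  -3.8 10.5] [-0.85 -0.05  0.05] 1.02
1.2 28.0 turned 1.201 [-0.3 -4.4 12.1] [-1.02  0.05  0.03] 1.17
1.35 28.3 turned 1.351 [-0.  -4.7 13.2] [-1.19  0.09  0.08] 1.32
```

```bash
python3 - <<'E'
from ins import *
c=[.4695,.3164,.0934]
for a in (1.45,1.55,1.6,1.65,1.7,1.75,1.8,1.85,1.9):
    servo_line(c,.05,ori=down(yaw-a)); dwell(.05)
    s=read_state(); x=R.from_rotvec(s["tool_rot"]).as_matrix()[:,0]
    mz=np.mean([(dwell(.02),read_state()["moment"][2])[1] for _ in range(6)])
    print(a,round(s["clock"],1),"turned",round(float((yaw-np.arctan2(x[1],x[0])+np.pi)%(2*np.pi)-np.pi),3),s["force"].round(1),s["moment"].round(2),"mz",round(mz,3))
    if mz>.7: break
f()
st=read_state(); c=camera("wrist"); t=camera("top"); 
a=cv2.resize(c["color"][150:384,100:412],(500,375),interpolation=cv2.INTER_CUBIC)
p=proj(t,[.569,.039,.05])[0].astype(int); b=cv2.resize(t["color"][p[1]-35:p[1]+40,p[0]-30:p[0]+30],(300,375),interpolation=cv2.INTER_CUBIC)
cv2.imwrite("pics/k4.png",cv2.convertScaleAbs(np.hstack([a,b]),alpha=1.7,beta=15))
E
```

```text
1.45 28.6 turned 1.451 [-1.5 -5.7 13.7] [-1.55  0.2   0.09] mz 0.062
1.55 29.0 turned 1.551 [-1.1 -8.4 13.9] [-1.68  0.34  0.14] mz 0.07
1.6 29.4 turned 1.601 [-1.6 -7.8 13.5] [-1.67  0.38  0.08] mz 0.079
1.65 29.8 turned 1.651 [-1.8 -8.1 14.4] [-1.69  0.36  0.04] mz 0.069
1.7 30.2 turned 1.701 [-2.  -6.7 13.8] [-1.71  0.44  0.07] mz 0.061
1.75 30.6 turned 1.751 [-2.9 -7.4 13.6] [-1.78  0.51  0.14] mz 0.06
1.8 31.0 turned 1.801 [-3.7 -7.5 15.7] [-1.78  0.76  0.05] mz 0.088
1.85 31.4 turned 1.85 [-3.  -7.9 16.1] [-1.7   0.83  0.26] mz 0.257
1.9 31.8 turned 1.9 [-2.9 -7.5 15.9] [-1.76  0.81  0.47] mz 0.484
31.87 [0.4696 0.3154 0.0941] [-4.  -6.4 15.7] [-1.75  0.79  0.48] 0.089 71.6
```

View pics/k4.png

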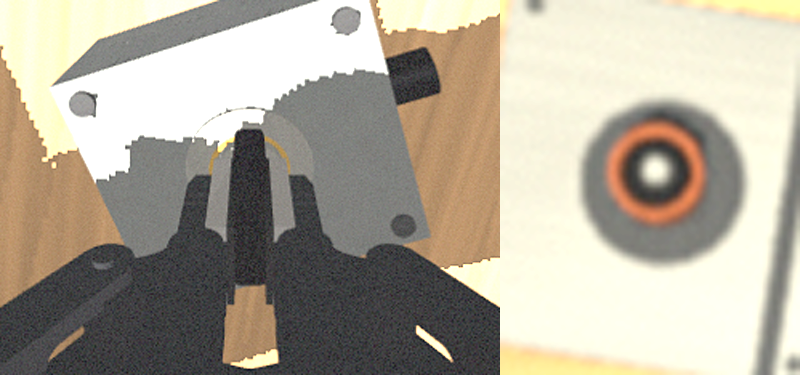

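The mz rise shows the lock is against its stop. In the picture the key is turned and gripped at (250,210), and the sleeve is seated on the spindle at (655,172). Relieve the side load slightly and hand in.

```bash
python3 - <<'E'
from ins import *
servo_line([.4691,.3156,.0934],.02,ori=down(yaw-1.9)); dwell(.4); s=f()
if s["moment"][2]>.25 and s["finger_force"]>40: print(finish_job())
E
```

```text
32.62 [0.4695 0.3152 0.0942] [-1.3 -5.  13.2] [-1.08  0.51  0.51] 0.087 71.2
the job is handed in; nothing more can be done
None
```

The job is handed in at about 33 s: the wide sleeve is seated on the spindle and released, and the key is fully home, turned to its stop and still gripped. The judge's verdict was not shown.

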